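# Knock a soap bar out of its mould and lay it on the curing tray

### The arm

A 6-joint arm with a two-finger parallel gripper is mounted at the origin on the work surface. World frame = base frame: x ahead of the robot, y to its left, z up, the work surface at z = 0. Lengths are in mm, angles in rad, forces in N, time in s.
With the tool pointing down it reaches from about 275 to 1000 mm from the base axis. Payload 8.4 kg.
Tool frame: the origin (TCP) lies between the finger pads; the fingertips stand 17 mm ahead of it and the grasp point (between the pads) lies 2 mm behind it; z points along the fingers, y is the line along which they close (so a half turn about z gives the same grasp; the last joint's range is limited). The gripper opens to 85 mm and grips with 20 to 120 N. Pads are 22 mm wide; open, the fingers measure 114 mm over their backs; the gripper's body (76 mm by 85 mm) begins 54 mm behind the grasp point. The pads swing forward as they close: fully open they stand 13 mm farther back than shut.
Start: joints at [1.32, 0.353, 1.633, -0, 1.155, -0.002], TCP at [153.899, 605.758, 248.281] pointing down, gripper open.
Joint ranges: [-2.63, 2.63], [-0.92, 2.1], [0.06, 2.66], [-1.3, 4.44], [0, 2.69], [-3.02, 3.02]. Speed limits (rad/s): [2.22, 2.22, 2.79, 3.14, 3.14, 3.14].

### API

Orientations are given as [roll, pitch, yaw] about the fixed x, y, z axes, in that order (R = Rz(yaw) Ry(pitch) Rx(roll)).
In Python, from rig import sense, grab_frame, sign_off gives the robot as it stands. The module is installed in compiled form; this text tells all that it offers.
- The arm moves only by the tool send_rows, never from a script. Its argument "moves" is a list that holds one entry, the list of rows, each a list of 7 numbers: the shift along the world's x, y, z in m, then the turn, a rotation vector about the world's x, y, z in rad, then the opening, from -1 (shut) to 1 (fully open). In form: [[[dx, dy, dz, rx, ry, rz, jaw], ...]]. A call has 1 to 10 rows; each row shifts and turns the commanded pose from where the row before left it; what a row does not reach is not made up. A row lasts 1/10 s, in which the tool goes at most 50 mm and 8.59 degrees, less where a joint would pass 70% of its speed; a pose out of reach is approached as far as the arm can. A call with a gripper value outside its range is refused whole. The fingers move at their own pace and stop on an object; "grip_force" is the grip in N (left out, the last holds). Time passes only in rows, so rows that do not move let the fingers close. It gives the time, the measured TCP pose, the force, the opening and the grip force at its end, in the units of the state.
- sense(): the state, without advancing time (a new reading comes with each control period).
- grab_frame(name): name is "scene" or "side" or "wrist"; returns a dict with "img" (400x640x3 uint8, red, green, blue), "mtx" (3x3 intrinsics, pixels), "dist" ([k1, k2, p1, p2, k3] as OpenCV has them; the pictures are not rectified), "rvec" (rotation vector, rad) and "tvec" (3), from world to camera coordinates, as OpenCV has them; the wrist camera has in their place "T_tool_cam" (4x4, takes a point from camera to tool coordinates, whose origin is the TCP and whose axes are the flange's). Camera axes: x right, y down, z forward; pixel columns grow to the right and rows downward; lengths in mm; the calibration is good to about 2 mm. A picture is of the moment at which its call begins: read the wrist's pose just before it. There is no depth.
- sign_off(): hands the job in; it is judged then, once.
The state is a dict: "clock": time; "qpos": joint angles; "qvel": joint speeds; "joint_efforts": joint torques, N m; "eef_pos": TCP position; "tcp_rot": TCP orientation; "contact_force": force on the tool from outside, world axes, zero at the start; "wrist_torque": the same for the moment, N m; "opening": opening from 0.0 (shut) to 1.0 (fully open); "grasp_force": force on a finger pad.
Only numpy, scipy, OpenCV 4.12 (cv2) and the standard library are available. Lean on these libraries where they do the work, as an engineer would, in place of code of your own. Each camera call takes 0.05 s, during which the arm holds its last target. There are 200 camera calls.

### The job

Press the red plunger on the tilted mould fully down so that the soap bar is knocked up, then lift the bar out of the mould and set it down gently (do not drop it), right way up, flat and square on the white paper liner in the free place of the blue tray. Let go of it there, and leave the other bars, the spray bottle, the brush, the tin and the tub where they stand.

Things in the scene. Friction and masses are not known exactly. Their poses are not given: they have to be found in the camera images.
- mould: Aluminium mould on a blue stand, fixed. Origin: on the table below the centre of the cavity mouth. Its face slopes 30 degrees and looks to -x: normal (-0.5, 0, 0.866), upslope (0.866, 0, 0.5) in this frame. Face: 68 mm up and down the slope from the cavity centre, y from -85 to +135 mm, top edge 139 mm above the table. Base plate 190 x 225 mm
- mould_face (a point): Centre of the cavity mouth, in the plane of the face, 105 mm above the table. The cavity is 61 mm along the slope, 115 mm along the mould's y and 42 mm deep square to the face; the bar in it starts with its top 2 mm below the face
- plunger_top (a point): Centre of the top of the red plunger head (34 mm diameter, 12 mm thick) at y = +95 mm beside the cavity centre. When up it stands 44 mm out of the face; it moves square to the face
- plunger (a joint): Plunger travel in m, 0 up, 0.025 at its stop (18 N at most). Springs back up when released. On its way down it drives the ejector
- ejector (a joint): Brass ejector pad in the cavity floor: lift in m, 0 down, 0.024 fully up. It is driven up by the plunger and stays up by friction, so the bar then stands 22 mm proud of the face
- bar: The soap bar in the mould: 56 (x) x 110 (y) x 40 mm (z), blue, pink and purple layers, purple on top, 0.17 to 0.34 kg. Origin: centre of its underside; z through its top. In the mould its x points upslope and its z along the face normal
- liner: White paper liner, 80 (x) x 140 (y) x 2 mm, fixed on the tray floor; it marks the free place, which may be any of the three. Origin: centre of its underside; the long side of the bar goes along its y
- tray: Blue open tray, 316 (x) x 164 (y) x 42 mm high, walls and floor 6 mm, fixed. Origin: centre of its underside. Three places at x = -90, 0 and +90 mm
- bar_green: A bar already in the tray, green on top, same size as the bar (56 x 110 x 40 mm); origin centre of underside
- bar_pink: A bar already in the tray, pink on top, same size; origin centre of underside
- spray: White bottle with orange cap standing near the middle, beyond the lamp, 52 mm diameter, 170 mm tall; origin centre of underside
- brush: Brush lying on the table, 170 mm long along its x; origin at the middle of its underside
- tin: Upright green tin, 56 mm diameter, 150 mm tall, at the outer side of the mould or tray; origin centre of underside
- tub: Upright grey tub with a white cap, 56 mm diameter, 150 mm tall, at the other outer side; origin centre of underside
- lamp: Fixed inspection lamp standing between mould and tray, in the way of the straight path: base 76 mm diameter, slim black post 20 mm diameter, cone-shaped lamp head 100 mm diameter from 400 to 470 mm above the table; origin centre of underside

How it is judged:
By the outcome, as a careful person would: the job done as asked, in the order asked, and still so for the second after the job is handed in, with the robot touching nothing.
It also fails if it takes over 53 s, if anything falls off the work surface, if the arm or the gripper's body presses on something with over 40 N, if the wrist force passes 120 N, or if a joint passes its speed limit or range.

## Working session

There is one attempt and no reset: what is moved stays moved. The work goes in short steps, Python scripts to look and compute and a tool call to move; the robot and the scene stay as the last step left them, time stands still between calls to the robot, and variables do not carry over. Pictures are saved under pics/ and viewed, at most 10 in all, crops included, and the job is handed in when it is done.

Besides the shell and the picture viewer there is one more tool, called after "Call:" as name([rows], argument=value, ...), one row to a line, values as JSON. send_rows: Moves the arm, as the interface text tells. Its arguments: {"type":"object","properties":{"moves":{"type":"array"},"grip_force":{"type":"number"}},"required":["moves"]}

```bash
mkdir -p pics; cat > h.py <<'E'
import numpy as np, cv2
from rig import sense, grab_frame, sign_off
from scipy.spatial.transform import Rotation as R
def cam(f, s=None):
    """returns rotation cam->world, centre in world"""
    if 'rvec' in f:
        Rm=cv2.Rodrigues(np.array(f['rvec'],float))[0]; return Rm.T, -Rm.T@np.array(f['tvec'],float).ravel()
    Rt=R.from_euler('xyz',s['tcp_rot']).as_matrix(); T=np.array(f['T_tool_cam'])
    return Rt@T[:3,:3], Rt@T[:3,3]+np.array(s['eef_pos'])
def rays(f,uv,s=None):
    Rm,c=cam(f,s); p=cv2.undistortPoints(np.array(uv,float).reshape(-1,1,2),np.array(f['mtx']),np.array(f['dist'])).reshape(-1,2)
    d=np.c_[p,np.ones(len(p))]@Rm.T; return c,d/np.linalg.norm(d,axis=1)[:,None]
def onz(f,uv,z,s=None):
    c,d=rays(f,uv,s); return c+d*((z-c[2])/d[:,2])[:,None]
def tri(cds):
    A=np.zeros((3,3));b=np.zeros(3)
    for c,d in cds:
        P=np.eye(3)-np.outer(d,d);A+=P;b+=P@c
    x=np.linalg.solve(A,b); return x,[round(float(np.linalg.norm((np.eye(3)-np.outer(d,d))@(x-c))),1) for c,d in cds]
def proj(f,X,s=None):
    Rm,c=cam(f,s); rv=cv2.Rodrigues(Rm.T)[0]
    return cv2.projectPoints(np.array(X,float).reshape(-1,3),rv,-Rm.T@c,np.array(f['mtx']),np.array(f['dist']))[0].reshape(-1,2)
def save(f,n): cv2.imwrite('pics/'+n,f['img'][:,:,::-1])
E
python3 - <<'E'
from h import *
import pickle
s=sense();print({k:np.round(v,3).tolist() for k,v in s.items()})
F={n:grab_frame(n) for n in('scene','side','wrist')}
pickle.dump((s,F),open('f0.pkl','wb'))
for n,f in F.items():
    save(f,n+'0.png'); print(n,np.round(cam(f,s)[1]),np.round(cam(f,s)[0][:,2],2))
E
```

```text
{'clock': 0.0, 'qpos': [1.32, 0.354, 1.634, 0.0, 1.155, -0.002], 'qvel': [-0.0, -0.001, 0.001, 0.001, 0.001, 0.001], 'joint_efforts': [-0.001, -60.525, -34.207, 0.0, 0.009, -0.0], 'eef_pos': [153.773, 605.31, 247.544], 'tcp_rot': [-3.14, -0.0, 2.893], 'contact_force': [0.011, 0.301, -0.184], 'wrist_torque': [-0.038, 0.021, -0.008], 'grasp_force': 0.0, 'opening': 0.998}
scene [1245. -111. 1182.] [-0.53  0.09 -0.84]
side [ 143. -679. 1111.] [ 0.33  0.54 -0.78]
wrist [ 80. 625. 373.] [ 0.29 -0.08 -0.95]
```

View pics/scene0.png

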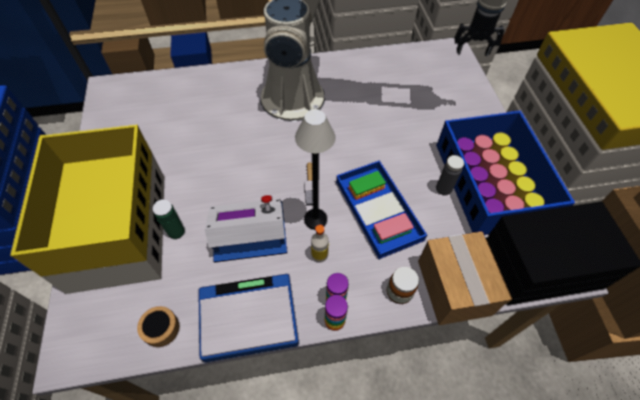

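View pics/side0.png

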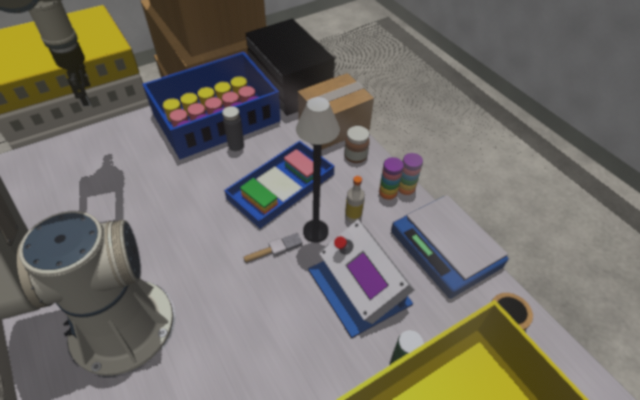

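View pics/wrist0.png

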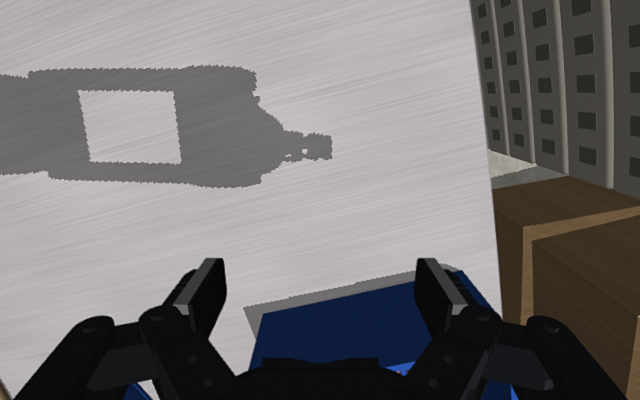

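The scene view shows the mould at about (245,225) with purple bar (237,214) and red plunger (267,200), the lamp post at (316,170), and the tray at (380,208) with the liner in the middle. In the side view the plunger is at (341,243), the bar at (367,275) and the liner at (280,182). The wrist view only shows empty table.

```bash
cat > m.py <<'E'
from h import *
import pickle
s,F=pickle.load(open('f0.pkl','rb'))
def mask(f,lo,hi,roi):
    h=cv2.cvtColor(f['img'],cv2.COLOR_RGB2HSV); m=cv2.inRange(h,np.array(lo),np.array(hi)); o=np.zeros_like(m)
    x0,y0,x1,y1=roi; o[y0:y1,x0:x1]=m[y0:y1,x0:x1]; return o
def big(m): return max(cv2.findContours(m,cv2.RETR_EXTERNAL,cv2.CHAIN_APPROX_NONE)[0],key=cv2.contourArea)
def quad(c):
    c=cv2.convexHull(c)
    for e in np.arange(1,15,.25):
        q=cv2.approxPolyDP(c,e,True)
        if len(q)<=4: return q.reshape(-1,2).astype(float)
def cen(c): m=cv2.moments(c); return np.array([m['m10'],m['m01']])/m['m00']
A,B=F['scene'],F['side']
spec={'bar':((135,80,60),(165,255,255),(200,195,275,235),(330,235,400,310)),
'red':((0,150,80),(6,255,255),(255,190,280,210),(325,230,360,255)),
'tray':((105,140,40),(125,255,255),(325,155,430,262),(218,138,345,228)),
'liner':((0,0,170),(179,60,255),(345,185,412,235),(250,160,310,205)),
'green':((45,100,50),(75,255,255),(340,165,395,205),(230,170,285,215)),
'pink':((0,60,120),(12,170,255),(370,205,420,245),(280,145,325,180)),
'orange':((5,180,150),(18,255,255),(305,220,335,240),(345,170,370,190))}
if __name__=='__main__':
  for n,(lo,hi,ra,rb) in spec.items():
    try:
        ca,cb=big(mask(A,lo,hi,ra)),big(mask(B,lo,hi,rb)); a,b=cen(ca),cen(cb)
        c1,d1=rays(A,a);c2,d2=rays(B,b)
        x,e=tri([(c1,d1[0]),(c2,d2[0])])
        print(n,np.round(a),np.round(b),'area',cv2.contourArea(ca),cv2.contourArea(cb),'X',np.round(x,1),e)
        if n in('bar','tray','liner','green','pink'): print('  qa',quad(ca).tolist(),'qb',quad(cb).tolist())
        z={'tray':42,'liner':8,'green':46,'pink':46}.get(n)
        if z:
            for f,c in((A,ca),(B,cb)): print('  ',np.round(onz(f,quad(c),z)[:,:2]).tolist())
    except Exception as ex: print(n,ex)
E
python3 m.py
python3 - <<'E'
from h import *
import pickle
s,F=pickle.load(open('f0.pkl','rb'))
a=cv2.resize(F['scene']['img'][140:270,140:440],None,fx=2.6,fy=2.6,interpolation=cv2.INTER_CUBIC)
b=cv2.resize(F['side']['img'][130:370,215:425],None,fx=2.4,fy=2.4,interpolation=cv2.INTER_CUBIC)
cv2.imwrite('pics/ca.png',a[:,:,::-1]);cv2.imwrite('pics/cb.png',b[:,:,::-1])
E
```

```text
bar [236. 214.] [367. 275.] area 236.5 847.0 X [ 567.2 -242.9  102.8] [1.8, 1.8]
  qa [[254.0, 210.0], [254.0, 215.0], [217.0, 219.0], [221.0, 212.0]] qb [[362.0, 253.0], [386.0, 284.0], [371.0, 298.0], [348.0, 267.0]]
red [266. 199.] [340. 242.] area 38.0 74.5 X [ 550.4 -146.5  138. ] [0.2, 0.2]
tray [380. 209.] [268. 188.] area 4478.5 2837.5 X [538.3 230.2 -27.7] [9.6, 9.6]
  qa [[378.0, 161.0], [425.0, 233.0], [380.0, 257.0], [337.0, 182.0]] qb [[312.0, 151.0], [306.0, 191.0], [259.0, 221.0], [226.0, 192.0]]
   [[397.0, 243.0], [692.0, 317.0], [747.0, 161.0], [460.0, 88.0]]
   [[708.0, 254.0], [604.0, 115.0], [430.0, 86.0], [394.0, 234.0]]
liner [379. 208.] [279. 184.] area 822.0 632.5 X [560.9 209.3   7.9] [1.6, 1.6]
  qa [[391.0, 193.0], [402.0, 211.0], [366.0, 224.0], [356.0, 205.0]] qb [[259.0, 178.0], [275.0, 168.0], [299.0, 187.0], [282.0, 199.0]]
   [[511.0, 263.0], [585.0, 280.0], [613.0, 154.0], [537.0, 138.0]]
   [[517.0, 264.0], [582.0, 277.0], [608.0, 166.0], [539.0, 150.0]]
green [367. 183.] [258. 193.] area 408.0 485.5 X [476.8 185.4  39.4] [0.2, 0.2]
  qa [[384.0, 181.0], [357.0, 194.0], [350.0, 182.0], [375.0, 172.0]] qb [[252.0, 178.0], [275.0, 196.0], [264.0, 207.0], [241.0, 189.0]]
   [[484.0, 241.0], [520.0, 142.0], [470.0, 129.0], [444.0, 220.0]]
   [[486.0, 242.0], [512.0, 142.0], [465.0, 122.0], [437.0, 219.0]]
pink max() iterable argument is empty
orange [319. 228.] [357. 179.] area 36.0 13.5 X [691.4 -12.2 167.6] [0.6, 0.6]
```

View pics/ca.png

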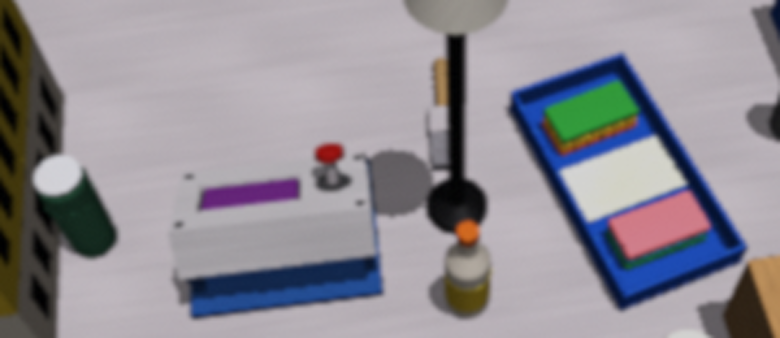

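View pics/cb.png

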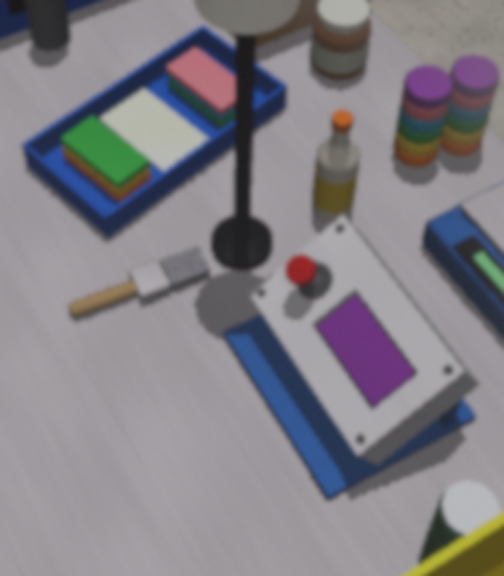

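The crops confirm: the bar sits in the mould, the plunger is on the lamp side, the liner is in the middle place with green and pink on either side. The lamp base is at scene (316,217), side (316,232).

```bash
python3 - <<'E'
from m import *
print('lamp',onz(A,[[316,217]],8),onz(B,[[316,232]],8))
# lines: tray yaw from scene corners
q=onz(A,[[378,161],[425,233],[380,257],[337,182]],42)
print('tray c',q.mean(0),'yaw',np.degrees(np.arctan2(*(q[1]-q[0]+q[2]-q[3])[1::-1])))
# bar quad on tilted plane from side: iterate yaw
ctr=np.array([567.2,-242.9,102.8]); qb=quad(big(mask(B,*spec['bar'][:2],spec['bar'][3])))
yaw=0
for _ in range(6):
    Rm=R.from_euler('z',yaw).as_matrix(); n=Rm@[-.5,0,.866]
    c,d=rays(B,qb); P=c+d*(((ctr-c)@n)/(d@n))[:,None]
    L=(Rm@np.array([[.866,0,.5],[0,1,0],n]).T).T@(P-ctr).T if 0 else (P-ctr)@np.c_[Rm@[.866,0,.5],Rm@[0,1,0]]
    # long edge
    e=(L[1]-L[0]+L[2]-L[3]); e=e if e[1]>0 else -e
    yaw+=-np.arctan2(e[0],e[1])
    print(np.degrees(yaw),np.round(L,1).tolist())
E
```

```text
lamp [[560.57989983   0.61782563   8.        ]] [[564.11027188  -9.98006542   8.        ]]
tray c [574.00414932 202.10588295  42.        ] yaw 14.16694383942257
-0.30189524618319663 [[25.9, 52.2], [25.2, -50.1], [-24.6, -52.8], [-24.3, 47.9]]
-0.32306869496971385 [[25.7, 52.4], [25.4, -50.0], [-24.3, -53.0], [-24.5, 47.8]]
-0.3245536663507372 [[25.7, 52.4], [25.4, -50.0], [-24.3, -53.0], [-24.6, 47.8]]
-0.3246578128364814 [[25.7, 52.4], [25.4, -50.0], [-24.3, -53.0], [-24.6, 47.8]]
-0.324665117011343 [[25.7, 52.4], [25.4, -50.0], [-24.3, -53.0], [-24.6, 47.8]]
-0.3246656292798768 [[25.7, 52.4], [25.4, -50.0], [-24.3, -53.0], [-24.6, 47.8]]
```

Call:
send_rows([
  [[0.02, -0.045, 0.01, 0, 0, -0.149, 1], [0.02, -0.045, 0.01, 0, 0, -0.149, 1], [0.02, -0.045, 0.01, 0, 0, -0.149, 1], [0.02, -0.045, 0, 0, 0, -0.149, 1], [0.02, -0.045, 0, 0, 0, -0.149, 1], [0.02, -0.045, 0, 0, 0, -0.149, 1], [0.02, -0.045, 0, 0, 0, -0.149, 1], [0.015, -0.045, 0, 0, 0, -0.149, 1], [0.01, -0.045, 0, 0, 0, -0.12, 1], [0.01, -0.045, 0, 0, 0, 0, 1]],
])

```text
clock: 1.15
eef_pos: [328.6, 154.6, 278.2]
tcp_rot: [3.141, -0.0, 1.577]
contact_force: [1.2, -0.7, -0.2]
opening: 1.002
grasp_force: 0.0
```

Call:
send_rows([
  [[0, -0.045, 0, 0, 0, 0, 1], [0, -0.045, 0, 0, 0, 0, 1], [0, -0.045, 0, 0, 0, 0, 1], [0.01, -0.045, 0, 0, 0, 0, 1], [0.02, -0.045, 0, 0, 0, 0, 1], [0.02, -0.04, 0, 0, 0, 0, 1], [0.03, -0.035, 0, 0, 0, 0, 1], [0.03, -0.03, 0, 0, 0, 0, 1], [0.03, -0.025, 0, 0, 0, 0, 1], [0, 0, 0, 0, 0, 0, 1]],
])

```text
clock: 2.15
eef_pos: [471.5, -201.4, 277.7]
tcp_rot: [3.14, 0.001, 1.579]
contact_force: [-0.5, 0.6, -0.3]
opening: 0.999
grasp_force: 0.0
```

```bash
python3 - <<'E'
from h import *
import pickle
s=sense();f=grab_frame('wrist');pickle.dump((s,f),open('w1.pkl','wb'));save(f,'w1.png');print(s['eef_pos'],s['qpos'])
E
```

```text
[ 471.49836384 -201.44845181  277.72762357] [-4.06462620e-01  1.47128747e-01  1.83797738e+00 -4.11586057e-04
  1.15490266e+00 -4.14468296e-01]
```

View pics/w1.png

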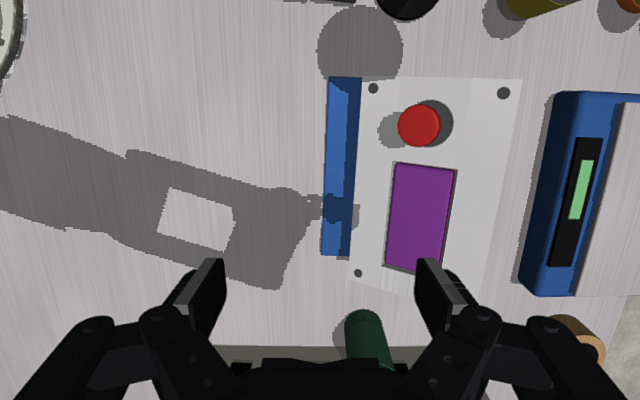

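The wrist view shows the plunger head at (418,125), and the bar quad at (396,163)–(455,168)–(440,272)–(386,265). I'll tilt square to the face and take a second view.

Call:
send_rows([
  [[0.01, -0.005, 0, 0, -0.131, 0, 0], [0.01, -0.005, 0, 0, -0.131, 0, -1], [0, -0.005, 0, 0, -0.131, 0, -1], [0, 0, 0, 0, -0.131, 0, -1], [0, 0, 0, 0, 0, 0, -1], [0, 0, 0, 0, 0, 0, -1]],
])

```text
clock: 2.8
eef_pos: [487.6, -213.1, 278.2]
tcp_rot: [2.621, 0.004, 1.578]
contact_force: [-0.1, 0.3, 0.3]
opening: -0.004
grasp_force: 0.0
```

```bash
cat > w.py <<'E'
from m import *
import sys
def feats(f):
    P=big(mask(f,(135,80,40),(165,255,255),(0,0,640,400))); 
    h=cv2.cvtColor(f['img'],cv2.COLOR_RGB2HSV); rm=cv2.inRange(h,np.array([0,150,60]),np.array([6,255,255]))|cv2.inRange(h,np.array([174,150,60]),np.array([179,255,255])); rm[300:]=0
    return quad(P),cen(P),cen(big(rm))
if __name__=='__main__':
    s1,f1=pickle.load(open('w1.pkl','rb'))
    s2=sense();f2=grab_frame('wrist');pickle.dump((s2,f2),open('w2.pkl','wb'));save(f2,'w2.png');print(s2['eef_pos'],s2['tcp_rot'],s2['qpos'])
    q1,b1,r1=feats(f1);q2,b2,r2=feats(f2)
    def o(q): # order tl,tr,br,bl
        c=q-q.mean(0); return q[np.argsort(np.arctan2(c[:,1],c[:,0]))]
    q1,q2=o(q1),o(q2);print(q1.tolist(),q2.tolist(),r1,r2)
    def T(a,b):
        c,d=rays(f1,[a],s1);c2,d2=rays(f2,[b],s2);return tri([(c,d[0]),(c2,d2[0])])
    X=[]
    for a,b in zip(q1,q2): x,e=T(a,b);X.append(x);print(np.round(x,1),e)
    X=np.array(X);print('cen',X.mean(0),'red',T(r1,r2))
    u=(X[1]-X[0]+X[2]-X[3]);v=(X[0]-X[3]+X[1]-X[2]);print('len',np.linalg.norm(u)/2,np.linalg.norm(v)/2)
    u/=np.linalg.norm(u);v/=np.linalg.norm(v);print('u',u,'v',v,'n',np.cross(u,v))
    print('proj red->scene side',[np.round(proj(F[k],T(r1,r2)[0])) for k in('scene','side')])
E
python3 w.py
```

```text
[ 487.56291159 -213.14184804  278.16535264] [2.62062007 0.00415075 1.57824443] [-0.58375267 -0.01244692  2.11587253  0.47294705  0.64656292 -0.91653057]
[[397.0, 163.0], [454.0, 172.0], [439.0, 263.0], [385.0, 261.0]] [[275.0, 150.0], [327.0, 150.0], [326.0, 244.0], [278.0, 251.0]] [419.07357082 125.10282776] [301.73365295 108.22825942]
[ 548.9 -187.4   78.9] [0.1, 0.1]
[ 600.7 -190.5   95.6] [1.7, 1.7]
[ 595.7 -289.5  102.7] [2.2, 2.2]
[ 539.2 -286.5  101.5] [1.0, 1.0]
cen [ 571.13238469 -238.46652407   94.68161763] red (array([ 550.71522226, -145.02557208,  135.71867091]), [0.1, 0.1])
len 55.00198472791933 100.46180813060519
u [ 0.98506114 -0.05569372  0.16295017] v [ 0.07255302  0.98643089 -0.14727581] n [-0.15253675  0.1568982   0.97573548]
proj red->scene side [array([[267., 199.]]), array([[340., 242.]])]
```

View pics/w2.png

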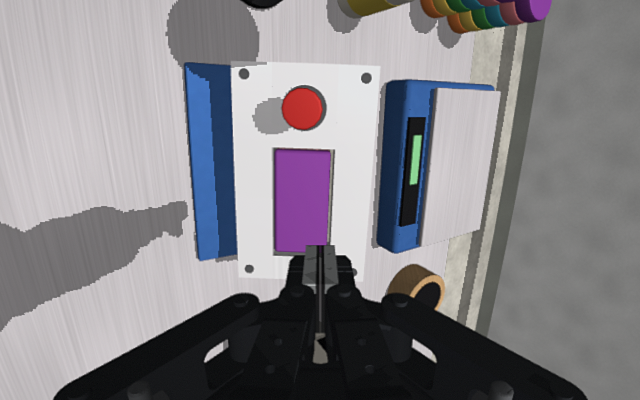

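The square-on view shows the plunger at (303,108), the bar from (274,149) to (332,253), partly hidden by the finger, and screws at (244,74), (366,78), (249,268). I use screws on the face plane for the yaw.

```bash
python3 - <<'E'
from m import *
(s1,f1),(s2,f2)=[pickle.load(open(k,'rb')) for k in('w1.pkl','w2.pkl')]
def refine(f,p,r=7):
    g=cv2.cvtColor(f['img'],cv2.COLOR_RGB2GRAY);x,y=p;w=g[y-r:y+r+1,x-r:x+r+1].astype(float)
    k=np.clip(np.percentile(w,60)-w-25,0,None);Y,X=np.mgrid[-r:r+1,-r:r+1];return [x+(k*X).sum()/k.sum(),y+(k*Y).sum()/k.sum()]
S1=[refine(f1,p) for p in((373,88),(503,93),(358,273))];S2=[refine(f2,p) for p in((244,74),(366,78),(249,268))]
print(np.round(S1,1).tolist(),np.round(S2,1).tolist())
X=[]
for a,b in zip(S1,S2):
    c,d=rays(f1,[a],s1);c2,d2=rays(f2,[b],s2);x,e=tri([(c,d[0]),(c2,d2[0])]);X.append(x);print(np.round(x,1),e)
X=np.array(X);v=X[0]-X[2];u=X[1]-X[0]
print('lens',np.linalg.norm(v),np.linalg.norm(u),'yaw v',np.degrees(np.arctan2(-v[0],v[1])),'yaw u',np.degrees(np.arctan2(u[1],u[0])),'slope',np.degrees(np.arcsin(u[2]/np.linalg.norm(u))))
print('midpoint of diagonal',(X[1]+X[2])/2)
E
```

```text
[[372.6, 87.7], [503.0, 92.7], [357.7, 272.7]] [[243.5, 73.3], [365.9, 77.7], [248.8, 268.3]]
[ 520.6 -115.2   78. ] [0.0, 0.0]
[ 618.1 -118.2  132.8] [0.0, 0.0]
[ 514.8 -313.3   76.9] [0.0, 0.0]
lens 198.19990105664698 111.82642944672912 yaw v -1.677039155310391 yaw u -1.7816878309102082 slope 29.288226138577322
midpoint of diagonal [ 566.41627531 -215.78227286  104.8265808 ]
```

```bash
cat > p.py <<'E'
from h import *
yaw=-np.radians(1.72)
Z=R.from_euler('z',yaw).as_matrix(); n=Z@[-.5,0,.866]; up=Z@[.866,0,.5]; yy=Z@[0,1,0]
face=np.array([566,-241.3,105.])
Rg=R.from_matrix(np.c_[np.cross(up,-n),up,-n])
def togo(p,Rt=Rg):
    s=sense(); c=R.from_euler('xyz',s['tcp_rot'])
    return np.round(np.array(p)-s['eef_pos'],1),np.round((Rt*c.inv()).as_rotvec(),3)
E
python3 - <<'E'
from p import *
print('pre',togo(face+95*yy+81*n)); print('n',n)
E
```

```text
pre (array([  39.7,   68.4, -103.6]), array([ 0.005, -0.002, -0.038]))
n [-0.49977472  0.01500758  0.866     ]
```

Call:
send_rows([
  [[0.01, 0.035, -0.01, 0.005, -0.002, -0.019, -1], [0.01, 0.0334, -0.03, 0, 0, -0.019, -1], [0.01, 0, -0.034, 0, 0, 0, -1], [0.0097, 0, -0.0296, 0, 0, 0, -1], [0, 0, 0, 0, 0, 0, -1], [0, 0, 0, 0, 0, 0, -1]],
], grip_force=60)

```text
clock: 3.45
eef_pos: [529.2, -144.5, 174.7]
tcp_rot: [2.617, -0.001, 1.543]
contact_force: [0.6, -0.6, -0.1]
opening: 0.0
grasp_force: 0.0
```

```bash
python3 - <<'E'
from p import *
print('pre',togo(face+95*yy+81*n)); f=grab_frame('side'); 
g=grab_frame('wrist')
cv2.imwrite('pics/pre.png',np.hstack([cv2.resize(f['img'][170:340,270:440],(400,400)),g['img'][:, 120:520]])[:,:,::-1])
E
```

```text
pre (array([-0.8, -0.6,  0.4]), array([-0.001,  0.001, -0.002]))
```

View pics/pre.png

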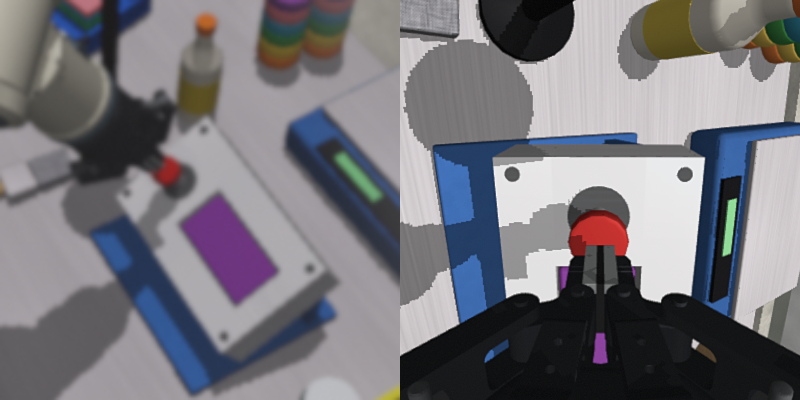

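The fingertips line up over the red head (side crop ≈(168,170), wrist crop ≈(598,240)). Now pressing.

Call:
send_rows([
  [[0.003, -0.0001, -0.0052, 0, 0, 0, -1], [0.003, -0.0001, -0.0052, 0, 0, 0, -1], [0.003, -0.0001, -0.0052, 0, 0, 0, -1], [0.003, -0.0001, -0.0052, 0, 0, 0, -1], [0.003, -0.0001, -0.0052, 0, 0, 0, -1], [0.003, -0.0001, -0.0052, 0, 0, 0, -1], [0.002, 0, -0.0035, 0, 0, 0, -1], [0, 0, 0, 0, 0, 0, -1], [0, 0, 0, 0, 0, 0, -1]],
])

```text
clock: 4.45
eef_pos: [548.8, -146.1, 139.9]
tcp_rot: [2.615, 0.0, 1.541]
contact_force: [-0.4, -1.1, 2.9]
opening: 0.002
grasp_force: 1.3
```

Call:
send_rows([
  [[0.0012, 0, -0.0022, 0, 0, 0, -1], [0.0013, 0, -0.0021, 0, 0, 0, -1], [0, 0, 0, 0, 0, 0, -1], [0, 0, 0, 0, 0, 0, -1]],
])

```text
clock: 4.85
eef_pos: [551.0, -146.1, 136.0]
tcp_rot: [2.615, 0.001, 1.541]
contact_force: [-6.2, -0.7, 10.1]
opening: 0.001
grasp_force: 6.1
```

Call:
send_rows([
  [[0.001, 0, -0.0017, 0, 0, 0, -1], [0.001, 0, -0.0018, 0, 0, 0, -1], [0, 0, 0, 0, 0, 0, -1], [0, 0, 0, 0, 0, 0, -1]],
])

```text
clock: 5.25
eef_pos: [551.7, -146.1, 135.3]
tcp_rot: [2.612, 0.001, 1.541]
contact_force: [-51.6, 1.1, 71.8]
opening: 0.003
grasp_force: 43.9
```

The stop is reached (about 88 N, and no further motion). I'll retreat and move over the bar, opening the jaw.

Call:
send_rows([
  [[-0.009, 0, 0.0156, 0, 0, 0, -1], [-0.009, 0, 0.0156, 0, 0, 0, -1], [-0.009, 0, 0.0156, 0, 0, 0, -1], [0, -0.03, 0, 0, 0, 0, 1], [-0.001, -0.035, 0, 0, 0, 0, 1], [-0.001, -0.03, 0, 0, 0, 0, 1], [0, 0, 0, 0, 0, 0, 1], [0, 0, 0, 0, 0, 0, 1]],
])

```text
clock: 6.05
eef_pos: [523.4, -241.1, 178.3]
tcp_rot: [2.616, -0.001, 1.54]
contact_force: [-0.3, -0.5, -0.5]
opening: 0.848
grasp_force: 0.0
```

```bash
python3 - <<'E'
from p import *
print('grasp85',togo(face+85*n)); s=sense();print(s['contact_force'])
f=grab_frame('side'); k=grab_frame('scene')
g=grab_frame('wrist')
cv2.imwrite('pics/pg.png',np.hstack([cv2.resize(k['img'][150:270,180:300],(400,400)),g['img'][:, 120:520]])[:,:,::-1])
m=cv2.inRange(cv2.cvtColor(k['img'],cv2.COLOR_RGB2HSV),np.array([135,80,60]),np.array([165,255,255]));m[:190]=0;m[240:]=0;m[:,:195]=0;m[:,280:]=0
c=cv2.convexHull(np.argwhere(m)[:,::-1].astype(np.int32));print(cv2.boundingRect(c))
for h in(-2,22):
  print(h,np.round(proj(k,[face+h*n+a*28*up+b*55*yy for a,b in((1,1),(1,-1),(-1,-1),(-1,1))])).tolist())
E
```

```text
grasp85 (array([0.2, 1.1, 0.3]), array([-0.001,  0.002,  0.001]))
[-0.33186014 -0.51207491 -0.54343909]
(216, 202, 38, 15)
-2 [[254.0, 217.0], [216.0, 221.0], [218.0, 212.0], [255.0, 208.0]]
22 [[253.0, 209.0], [215.0, 214.0], [217.0, 205.0], [254.0, 201.0]]
```

View pics/pg.png

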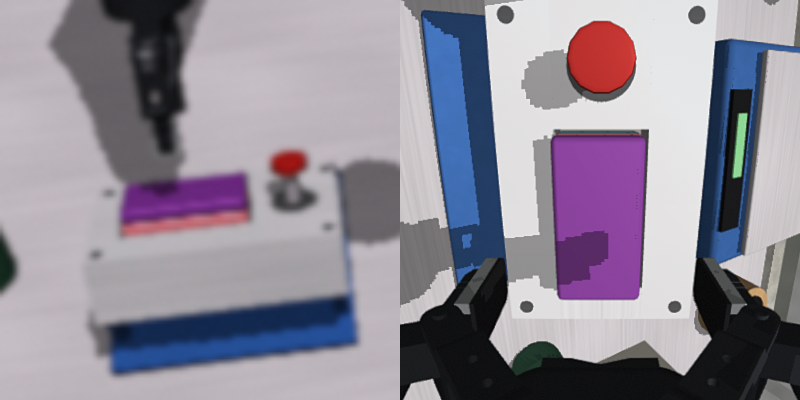

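The bar stands 22 mm proud, and in the wrist view it lies centred (col 599) between the fingers (505/695). Descending and closing.

Call:
send_rows([
  [[0.012, 0, -0.02, 0, 0, 0, 1], [0.0112, 0, -0.0192, 0, 0, 0, 1], [0.0105, 0, -0.0185, 0, 0, 0, 1], [0, 0, 0, 0, 0, 0, 1], [0, 0, 0, 0, 0, 0, 0.6], [0, 0, 0, 0, 0, 0, 0.2], [0, 0, 0, 0, 0, 0, 0.2], [0, 0, 0, 0, 0, 0, 0.2]],
], grip_force=50)

```text
clock: 7.0
eef_pos: [557.3, -240.7, 121.9]
tcp_rot: [2.615, 0.0, 1.542]
contact_force: [-4.5, 1.1, 4.0]
opening: 0.641
grasp_force: 58.8
```

Call:
send_rows([
  [[0, 0, 0, 0, 0, 0, -1], [0, 0, 0, 0, 0, 0, -1], [-0.0025, 0.0001, 0.0043, 0, 0, 0, -1], [-0.0025, 0.0001, 0.0043, 0, 0, 0, -1], [-0.005, 0.0001, 0.0087, 0, 0, 0, -1], [-0.005, 0.0001, 0.0087, 0, 0, 0, -1], [-0.01, 0.0003, 0.0173, 0, 0, 0, -1], [-0.01, 0.0003, 0.0173, 0, 0, 0, -1], [0, 0, 0, 0, 0, 0, -1]],
])

```text
clock: 7.9
eef_pos: [522.5, -240.4, 183.8]
tcp_rot: [2.613, 0.002, 1.541]
contact_force: [0.6, 0.6, -1.5]
opening: 0.638
grasp_force: 58.2
```

```bash
python3 - <<'E'
from p import *
s=sense();print(s['opening'],s['grasp_force'],s['contact_force'],s['qpos'])
k=grab_frame('scene');g=grab_frame('wrist')
cv2.imwrite('pics/lift.png',np.hstack([cv2.resize(k['img'][120:270,160:310],(400,400)),g['img'][:, 120:520]])[:,:,::-1])
E
```

```text
0.6383252534589101 58.17724585533142 [ 0.62622957  0.55475179 -1.50250585] [-0.58386225  0.20146331  2.13746446  0.68540272  0.42982171 -1.1305401 ]
```

View pics/lift.png

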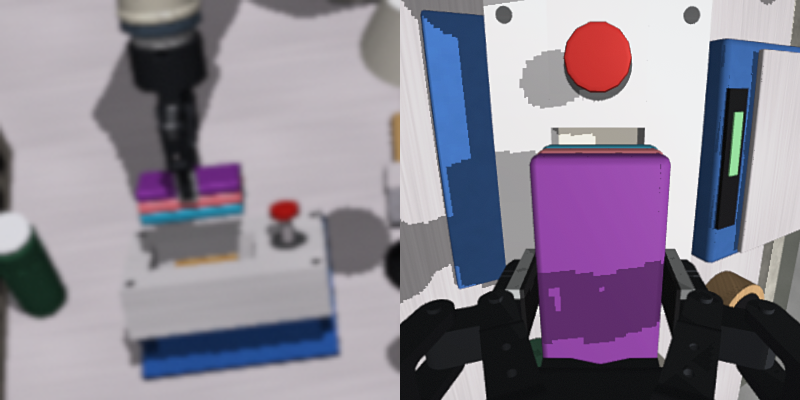

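Bar is held square and clear of the mould (purple top up, gripped mid-length). Retracting around the lamp toward the tray, levelling it on the way.

Call:
send_rows([
  [[-0.035, 0, 0.028, 0.004, 0.131, 0, -1], [-0.035, 0, 0.028, 0.004, 0.131, 0, -1], [-0.035, 0, 0.028, 0.004, 0.131, 0, -1], [-0.035, 0, 0.028, 0.004, 0.131, 0, -1], [0, 0.025, 0, 0, 0, 0, -1], [0, 0.035, 0, 0, 0, 0, -1], [0, 0.035, 0, 0, 0, 0, -1], [0, 0.035, 0, 0, 0, 0, -1], [0, 0.035, 0, 0, 0, 0, -1], [0, 0.035, 0, 0, 0, 0, -1]],
])

```text
clock: 9.0
eef_pos: [396.6, -34.5, 283.9]
tcp_rot: [3.092, -0.013, 1.547]
contact_force: [0.4, 0.0, -2.0]
opening: 0.638
grasp_force: 58.1
```

Call:
send_rows([
  [[0, 0.035, 0, 0, 0, 0.05, -1], [0, 0.035, 0, 0, 0, 0.05, -1], [0, 0.035, 0, 0, 0, 0.05, -1], [0.01, 0.03, 0, 0, 0, 0.05, -1], [0.01, 0.015, 0, 0, 0, 0.065, -1], [0, 0, 0, 0, 0, 0, -1], [0, 0, 0, 0, 0, 0, -1]],
])

```text
clock: 9.7
eef_pos: [416.2, 113.9, 283.7]
tcp_rot: [3.093, -0.012, 1.811]
contact_force: [-0.2, 0.3, -2.8]
opening: 0.639
grasp_force: 58.1
```

```bash
cat > t.py <<'E'
from m import *
def liner(f):
    h=cv2.cvtColor(f['img'],cv2.COLOR_RGB2HSV)
    blue=cv2.inRange(h,np.array([100,120,20]),np.array([128,255,255]))
    w=cv2.inRange(h,np.array([0,0,110]),np.array([179,70,255]))
    out=[]
    for c in cv2.findContours(w,cv2.RETR_EXTERNAL,cv2.CHAIN_APPROX_NONE)[0]:
        a=cv2.contourArea(c)
        if a<1000: continue
        m=np.zeros_like(w);cv2.drawContours(m,[c],-1,255,-1)
        ring=cv2.dilate(m,np.ones((7,7)))&~cv2.dilate(m,np.ones((3,3)))
        out.append(((blue[ring>0]>0).mean(),a,c))
    return sorted(out,key=lambda t:-t[0])[:2]
def shot(name):
    s=sense();f=grab_frame('wrist');pickle.dump((s,f),open(name+'.pkl','wb'));save(f,name+'.png')
    print(np.round(s['eef_pos'],1),np.round(s['tcp_rot'],3),s['opening'])
    for r,a,c in liner(f): print(round(r,2),a,quad(c).tolist(),np.round(onz(f,quad(c),8,s)[:,:2],1).tolist(),np.round(onz(f,[cen(c)],8,s)[0],1))
E
python3 -c "
from t import *;shot('t1')"
```

```text
[416.2 113.9 283.7] [ 3.093 -0.012  1.811] 0.6392486784091415
1.0 7236.5 [[415.0, 55.0], [479.0, 57.0], [466.0, 172.0], [406.0, 171.0]] [[506.1, 268.8], [582.3, 287.2], [615.6, 151.5], [537.5, 134.3]] [559.2 213.7   8. ]Traceback (most recent call last):
  File "<string>", line 2, in <module>
    from t import *;shot('t1')
                    ~~~~^^^^^^
  File "t.py", line 17, in shot
    for r,a,c in liner(f): print(round(r,2),a,quad(c).tolist(),np.round(onz(f,quad(c),8,s)[:,:2],1).tolist(),np.round(onz(f,[cen(c)],8,s)[0],1))
                                              ^^^^^^^^^^^^^^
AttributeError: 'NoneType' object has no attribute 'tolist'
```

```bash
cat >> p.py <<'E'
def down(deg):
    a=np.radians(deg);y=np.array([np.cos(a),np.sin(a),0]);return R.from_matrix(np.c_[np.cross(y,[0,0,-1]),y,[0,0,-1]])
E
sed -i 's/  for r,a,c in liner(f): /  for r,a,c in liner(f)[:1]: /' t.py
python3 -c "
from p import *;print(togo([480,115,290],down(13.4)))"
```

```text
(array([64. ,  1.6,  6.2]), array([-0.023,  0.044, -0.005]))
```

Call:
send_rows([
  [[0.03, 0, 0.006, -0.023, 0.044, -0.005, -1], [0.03, 0, 0, 0, 0, 0, -1], [0, 0, 0, 0, 0, 0, -1], [0, 0, 0, 0, 0, 0, -1]],
])

```text
clock: 10.15
eef_pos: [476.1, 112.7, 290.0]
tcp_rot: [3.141, -0.0, 1.804]
contact_force: [-0.2, 0.1, -2.5]
opening: 0.643
grasp_force: 58.0
```

```bash
python3 - <<'E'
from t import *
shot('t2')
s1,f1=pickle.load(open('t1.pkl','rb'));s2,f2=pickle.load(open('t2.pkl','rb'))
def o(f):
    q=quad(liner(f)[0][2]);c=q-q.mean(0);return q[np.argsort(np.arctan2(c[:,1],c[:,0]))]
q1,q2=o(f1),o(f2);X=[]
for a,b in zip(q1,q2):
    c,d=rays(f1,[a],s1);c2,d2=rays(f2,[b],s2);x,e=tri([(c,d[0]),(c2,d2[0])]);X.append(x);print(np.round(x,1),e)
X=np.array(X);print(X.mean(0));u=X[1]-X[0]+X[2]-X[3];v=X[0]-X[3]+X[1]-X[2]
print(np.linalg.norm(u)/2,np.linalg.norm(v)/2,np.degrees(np.arctan2(u[1],u[0])),np.degrees(np.arctan2(-v[0],v[1])))
# held bar: purple top in wrist view, grey-free extents
m=mask(f2,(135,60,30),(165,255,255),(0,0,640,400));c=big(m);print(cv2.boundingRect(c))
# height of held bar: purple visible end-edge corners, hypothesised top plane offset from TCP
q=quad(c);print(q.tolist())
Rt=R.from_euler('xyz',s2['tcp_rot'])
for dz in(-5,0,5):
    P=onz(f2,q,s2['eef_pos'][2]+dz,s2); print(dz,np.round(Rt.inv().apply(P-s2['eef_pos']),1).tolist())
E
```

```text
[476.1 112.7 290. ] [ 3.141 -0.     1.804] 0.6427793452482111
0.92 7743.5 [[445.0, 38.0], [435.0, 156.0], [387.0, 157.0], [377.0, 37.0]] [[583.1, 286.9], [615.7, 152.9], [556.8, 137.4], [506.3, 268.4]] [559.8 214.8   8. ]
[506.4 268.8   6.8] [0.2, 0.2]
[584.7 288.3   2.9] [0.2, 0.2]
[616.3 152.1   6.5] [0.7, 0.7]
[ 595.8  115.7 -153.1] [1.9, 1.9]
[575.7920686  206.22780994 -34.19922002]
96.37780996244081 175.22239701379874 29.479536932360173 22.699122482008576
(250, 153, 141, 211)
[[382.0, 154.0], [377.0, 357.0], [264.0, 357.0], [252.0, 158.0]]
-5 [[55.2, 24.6, 5.0], [-46.7, 28.3, 5.0], [-46.7, -28.3, 5.0], [53.6, -27.7, 5.0]]
0 [[56.0, 23.7, 0.0], [-42.0, 27.2, 0.0], [-41.9, -27.3, -0.0], [54.5, -26.6, -0.0]]
5 [[56.8, 22.7, -5.0], [-37.2, 26.1, -5.0], [-37.2, -26.2, -5.0], [55.4, -25.6, -5.0]]
```

Liner centre ≈ (561, 210.5), top ≈ 7 mm, yaw ≈ 13.4°. Moving above and descending.

Call:
send_rows([
  [[0.02, 0.025, 0, 0, 0, 0, -1], [0.022, 0.025, -0.01, 0, 0, 0, -1], [0.022, 0.025, -0.025, 0, 0, 0, -1], [0.02, 0.022, -0.03, 0, 0, 0, -1], [0, 0, -0.035, 0, 0, 0, -1], [0, 0, -0.035, 0, 0, 0, -1], [0, 0, -0.035, 0, 0, 0, -1], [0, 0, -0.01, 0, 0, 0, -1], [0, 0, 0, 0, 0, 0, -1], [0, 0, 0, 0, 0, 0, -1]],
])

```text
clock: 11.2
eef_pos: [561.2, 210.8, 112.3]
tcp_rot: [3.137, -0.0, 1.805]
contact_force: [0.4, -0.2, -1.1]
opening: 0.64
grasp_force: 58.0
```

```bash
python3 - <<'E'
from p import *
from m import mask,big,quad
print(togo([561,210.5,45],down(13.4)),sense()['contact_force'])
f=grab_frame('scene');g=grab_frame('side')
c,d=None,None
for k,roi in((f,(340,150,430,240)),(g,(240,130,330,200))):
    m=mask(k,(135,60,50),(165,255,255),roi);print(cv2.boundingRect(big(m)),cv2.contourArea(big(m)))
E
```

```text
(array([ -0.2,  -0.3, -67.3]), array([-0.001,  0.004, -0.001])) [ 0.42075233 -0.15088184 -1.13252271]
(364, 183, 22, 21) 291.5
(272, 150, 25, 27) 364.5
```

Call:
send_rows([
  [[0, 0, -0.02, 0, 0.004, 0, -1], [0, 0, -0.02, 0, 0, 0, -1], [0, 0, -0.015, 0, 0, 0, -1], [0, 0, -0.006, 0, 0, 0, -1], [0, 0, -0.002, 0, 0, 0, -1], [0, 0, 0, 0, 0, 0, -1], [0, 0, 0, 0, 0, 0, -1]],
])

```text
clock: 12.0
eef_pos: [561.1, 210.9, 48.5]
tcp_rot: [-3.141, -0.001, 1.806]
contact_force: [0.8, -0.1, -1.5]
opening: 0.644
grasp_force: 58.0
```

Call:
send_rows([
  [[0, 0, -0.001, 0, 0, 0, -1], [0, 0, -0.001, 0, 0, 0, -1], [0, 0, 0, 0, 0, 0, -1]],
])

```text
clock: 12.3
eef_pos: [560.9, 210.8, 46.3]
tcp_rot: [-3.141, -0.001, 1.806]
contact_force: [-0.9, -0.4, 3.8]
opening: 0.643
grasp_force: 58.7
```

Contact is beginning; press a little more.

Call:
send_rows([
  [[0, 0, -0.0008, 0, 0, 0, -1], [0, 0, 0, 0, 0, 0, -1], [0, 0, 0, 0, 0, 0, -1]],
])

```text
clock: 12.6
eef_pos: [560.9, 210.8, 46.2]
tcp_rot: [-3.141, -0.001, 1.806]
contact_force: [-4.5, -1.3, 12.1]
opening: 0.634
grasp_force: 59.7
```

Call:
send_rows([
  [[0, 0, 0, 0, 0, 0, 0.32], [0, 0, 0, 0, 0, 0, 0.4], [0, 0, 0, 0, 0, 0, 0.5], [0, 0, 0, 0, 0, 0, 0.55], [0, 0, 0, 0, 0, 0, 0.55], [0, 0, 0, 0, 0, 0, 0.55]],
])

```text
clock: 13.2
eef_pos: [560.5, 210.6, 44.8]
tcp_rot: [-3.14, -0.001, 1.806]
contact_force: [0.1, 0.9, 0.5]
opening: 0.779
grasp_force: 0.0
```

Call:
send_rows([
  [[0, 0, 0.005, 0, 0, 0, 0.55], [0, 0, 0.01, 0, 0, 0, 0.55], [0, 0, 0.02, 0, 0, 0, 0.55], [0, 0, 0.04, 0, 0, 0, 0.55], [0, 0, 0.04, 0, 0, 0, 0.55], [0, 0, 0.04, 0, 0, 0, 0.55], [-0.02, -0.03, 0.04, 0, 0, 0, 0.55], [-0.04, -0.025, 0.02, 0, 0, 0, 0.55], [-0.04, -0.025, 0, 0, 0, 0, 0.55], [-0.04, -0.025, 0, 0, 0, 0, 0.55]],
])

```text
clock: 14.2
eef_pos: [421.8, 107.7, 258.0]
tcp_rot: [3.14, -0.001, 1.806]
contact_force: [0.1, 0.0, 0.3]
opening: 0.773
grasp_force: 0.0
```

```bash
python3 - <<'E'
from t import *
s=sense();f=grab_frame('wrist');save(f,'end.png');g=grab_frame('scene');b=grab_frame('side');print(np.round(s['eef_pos']),s['contact_force'])
P=(135,60,50),(165,255,255)
c=big(mask(f,*P,(0,0,640,400)));q=quad(c);print(q.tolist())
X=onz(f,q,48,s);print(np.round(X,1).tolist(),X.mean(0))
for i in range(4): e=X[(i+1)%4]-X[i];print(np.linalg.norm(e).round(1),np.degrees(np.arctan2(e[1],e[0])).round(1))
ca=cen(big(mask(g,*P,(340,150,430,240))));cb=cen(big(mask(b,*P,(240,130,330,200))))
cs=[(c0,d[0]) for c0,d in(rays(f,[cen(c)],s),rays(g,[ca]),rays(b,[cb]))];print('tri',tri(cs),tri(cs[1:]))
# neighbours unchanged
for n in('green','orange','tray'):
    for k,r,nm in((g,2,'scene'),(b,3,'side')):
        lo,hi=spec[n][:2];print(n,nm,cen(big(mask(F[nm],lo,hi,spec[n][r]))).round(1),cen(big(mask(k,lo,hi,spec[n][r]))).round(1))
d=np.abs(g['img'].astype(int)-F['scene']['img']).max(2)
print('pink diff',d[215:240,375:412].mean())
E
```

```text
[422. 108. 258.] [0.05157608 0.04823755 0.2831082 ]
[[508.0, 53.0], [495.0, 159.0], [445.0, 160.0], [453.0, 54.0]]
[[571.2, 268.0, 48.0], [597.1, 166.8, 48.0], [545.2, 152.9, 48.0], [518.6, 252.9, 48.0]] [558.04868314 210.17108223  48.        ]
104.5 -75.6
53.7 -165.0
103.5 104.9
54.7 16.0
tri (array([560.48258494, 211.61730843,  39.12582298]), [2.3, 1.6, 0.9]) (array([559.98179232, 210.1173306 ,  39.51540093]), [0.0, 0.0])
green scene [366.9 182.6] [366.9 182.6]
green side [257.9 192.6] [258.  192.5]
orange scene [319.3 228.5] [319.3 228.5]
orange side [357.2 179.3] [357.2 179.3]
tray scene [380.1 209. ] [380.1 209.1]
tray side [268.2 187.7] [269.1 188.8]
pink diff 5.516756756756757
```

```bash
python3 -c "
from rig import sign_off;print(sign_off())"
```

```text
the job is handed in; nothing more can be done
None
```

The plunger was pressed to its stop, and the bar was lifted out and set down gently on the liner, upright and about 1–2 mm off centre and 1–2° off square by my measurements. It was let go, the arm is clear and the job was handed in at about 14 s. The green bar, spray bottle and tray measured unmoved; I did not measure the brush, tin, tub or pink bar individually afterwards.

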